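# Stopper a sample bottle with the guarded bench press

## Task

With the fingertips, push the orange tab so that the bottle's carriage slides all the way in under the press. Then reach down through the window in the yellow guard, press the red lever fully down so that the blue stopper is driven into the bottle, and let the lever come back up. Do not touch the guard or the bottle with its stopper, do not lift the bottle, and leave the other glassware and the loose red cap where they are.

Things in the scene. Friction and masses are not known exactly. Their poses are not given: they have to be found in the camera images.
- press: Bench press, fixed: white base plate 320 x 320 mm, 12 mm thick (x -130 to +190, y -155 to +165 mm from the origin). Origin on the table; x points along the carriage's slide, inward, away from the robot's side; y left, z up. White column and blue head, 207 mm high, 55 mm wide, at y = -85 mm, x = 72 to 188 mm; the ram hangs below the head.
- tab (a point): Middle of the near (-x) face of the upright orange push tab at the front of the carriage, 58 mm above the table; moves with it. Tab 50 mm wide (y), 8 mm thick, from 24 to 84 mm above the table, square to the press's x axis. The bottle's axis is 128 mm beyond (+x). Pushing takes about 2 N; the carriage stays where it is left.
- carriage (a joint): Slide of the carriage along the press's +x, in m: 0 fully out, 0.075 fully in against a solid stop, with the bottle under the ram. Starts fully out.
- nest (a point): Centre of the carriage's nest floor, on which the bottle stands inside a black collar 16 mm high; 23.5 mm above the table. Moves with the carriage.
- guard: Guard over the lever, fixed to the press: a yellow horizontal top frame 150 x 150 mm, 4 mm thick, with its top 150 mm above the table, on clear side and front panels that reach down to the base. Its origin and axes are those of the press; its own middle is given by window.
- window (a point): Centre of the square window in the yellow top frame, at the level of the frame's top face (150 mm above the table), edges along the press's x and y. The opening is 90 x 90 mm; the frame round it is 30 mm wide.
- paddle (a point): Centre of the top face of the lever's red pressing plate, 52 x 50 mm, right below the window's centre. At rest it is 14 mm below the top of the frame; fully pressed it is about 37 mm below. Moves with the lever.
- lever (a joint): Angle in rad: 0 up at rest, 0.18 fully down at its stop. The hinge lies 130 mm beyond the paddle's centre (+x), so the paddle goes down about 23 mm. A spring returns it; full pressing takes about 11 N at the paddle with the stopper under the ram, 7 N without. It drives the ram down, which meets the stopper about half-way.
- bottle: Loose amber glass bottle, 44 mm in diameter, 75 mm high to its rim, with the stopper on top (95 mm in all before it is driven in); origin at the centre of its underside, z up. It stands in the nest and rides with the carriage.
- stopper (a joint): How far the blue stopper (25 mm in diameter) is driven into the bottle's neck, in m: 0 standing 12 mm proud, about 0.011 after a full stroke of the lever with the carriage fully in. It is a tight fit and stays where it is pushed.
- media_a: Loose amber media bottle with a foil top, 72 mm in diameter, 164 mm high; left of the press. Origin at the centre of its underside.
- media_b: Loose green media bottle with a foil top, same size; left of the press. Origin at the centre of its underside.
- vial: Loose clear vial with a red cap, 40 mm in diameter, 75 mm high; right of the press. Origin at the centre of its underside.
- beaker: Loose glass beaker, 68 mm in diameter, 85 mm high; right of the press. Origin at the centre of its underside.
- jar: Loose glass jar with a foil lid, 60 mm in diameter, 74 mm high; right of the press. Origin at the centre of its underside.
- cap: Loose red screw cap, 32 mm in diameter, 14 mm high, lying on the base plate in front of the guard. Origin at the centre of its underside.

How it is judged:
On the way, in this order (a step that is already met when the one before it is completed fails the run):
1. the carriage is fully in, the bottle stands in its nest, and the stopper is still up (value of joint carriage above 0.071 m and horizontal distance between bottle and nest below 0.006 m and angle between bottle's own z axis and vertical below 0.1 rad and z of bottle in the frame of nest below 0.006 m and value of joint stopper below 0.003 m), for 0.2 s.
2. the lever is fully down with the carriage fully in (value of joint carriage above 0.071 m and value of joint lever above 0.165 rad), for 0.05 s.
At the end, for the whole second after the job is handed in: The carriage is within 4 mm of its stop, the bottle stands upright in its nest (within 6 mm, 0.1 rad) and at rest, the stopper is driven in by more than 9 mm, and the lever is back up (below 0.03 rad) (value of joint carriage above 0.071 m and horizontal distance between bottle and nest below 0.006 m and angle between bottle's own z axis and vertical below 0.1 rad and z of bottle in the frame of nest below 0.006 m and value of joint stopper above 0.009 m and value of joint lever below 0.03 rad and linear speed of bottle below 0.02 m/s); the robot touches nothing.
It fails at once if the robot touches the guard (contact force between any of the fingers, the arm and guard above 0.5 N).
It fails at once if the robot touches the bottle or its stopper (contact force between any of the fingers, the arm and bottle above 0.5 N).
It fails at once if the bottle is lifted in its nest or tipped (z of bottle in the frame of nest above 0.01 m or angle between bottle's own z axis and vertical above 0.25 rad).
It fails at once if other glassware or the red cap is moved by more than 20 mm or tipped (distance of any of media_a, media_b, vial, beaker, jar, cap from where it was at the start of the episode above 0.02 m or angle between any of media_a, media_b, vial, beaker, jar, cap's own z axis and vertical above 0.3 rad).
It also fails if it takes over 48 s, if anything falls off the work surface, if the arm or the gripper's body presses on something with over 40 N, if the wrist force passes 120 N, or if a joint passes its speed limit or range.

## Robot

A 6-joint arm with a two-finger parallel gripper is mounted at the origin on the work surface. World frame = base frame: x ahead of the robot, y to its left, z up, the work surface at z = 0. Lengths are in m, angles in rad, forces in N, time in s.
With the tool pointing down it reaches from about 0.25 to 0.775 m from the base axis. Payload 4 kg.
Tool frame: the origin (TCP) lies at the very end of the fingers, on their centre line; the grasp point (between the pads) lies 19 mm behind it; z points along the fingers, y is the direction in which the jaws open and shut (so a half turn about z gives the same grasp; the last joint's range is limited). The gripper opens to 94 mm and grips with 3 to 60 N. Pads are 16 mm wide; open, the fingers measure 119 mm over their backs; the gripper's body (75 mm by 177 mm) begins 78 mm behind the grasp point.
Start: joints at [-1.356, 0.087, 1.371, -0, 1.684, -0.103], TCP at [0.172, -0.522, 0.206] pointing down, gripper open.
Joint ranges: [-3.1, 3.1], [-0.76, 2.03], [0.27, 2.55], [-1.08, 4.22], [0.17, 2.65], [-2.57, 2.57]. Speed limits (rad/s): [2.79, 2.79, 3.14, 3.14, 3.14, 3.14].

## Interface

Orientations are given as [roll, pitch, yaw] about the fixed x, y, z axes, in that order (R = Rz(yaw) Ry(pitch) Rx(roll)).
In Python, from bench import robot, snapshot, calibration gives the robot as it stands. The module is installed in compiled form; this text tells all that it offers.
- The arm moves only by the tool servo_tool, never from a script. Its argument "series" is text: rows parted by semicolons, each of 5 numbers parted by spaces: the closure, from -1 (fully open) to 1 (shut), then the shift along the tool's x, y, z in cm, then the turn about the tool's z in rad. A call has 1 to 20 rows; each row is the pose to reach, as a shift and turn from the pose commanded when the call began, along the tool's axes at that moment; what a row does not reach only later rows make up. A row lasts 1/12 s, in which the tool goes at most 41.7 mm and 7.16 degrees, less where a joint would pass 70% of its speed; a pose out of reach is approached as far as the arm can. A call with a gripper value outside its range is refused whole. The fingers move at their own pace and stop on an object; the grip force is fixed at half the most. Time passes only in rows, so rows that repeat a pose let the fingers close. It gives the time, the measured TCP pose, the force and the opening at its end, in the units of the state.
- robot.get_obs(): the state, without advancing time (a new reading comes with each control period).
- snapshot(name): name is "scene" or "top"; returns (picture, depth): 400x640x3 uint8, red, green, blue; 400x640 float32, m along the optical axis (not along the pixel's ray), 0 where there is no reading.
- calibration(name): a dict with "fx", "fy", "cx", "cy" (pixels), "rvec" (rotation vector, rad) and "tvec" (3), from world to camera coordinates, as OpenCV has them. Camera axes: x right, y down, z forward; pixel columns grow to the right and rows downward; lengths in m; the calibration is good to about 2 mm. A picture is of the moment at which its call begins. calibration takes no time and is no camera call.
- robot.close_job(): hands the job in, once; it reports no verdict.
The state is a dict: "time": time; "joint_positions": joint angles; "qvel": joint speeds; "joint_torque": joint torques, N m; "tool_pos": TCP position; "ee_rot": TCP orientation; "wrist_force": force on the tool from outside, world axes, zero at the start; "wrist_torque": the same for the moment, N m; "width": finger opening in m.
Only numpy, scipy, OpenCV 4.12 (cv2) and the standard library are available. Lean on these libraries where they do the work, as an engineer would, in place of code of your own. Each camera call takes 0.05 s, during which the arm holds its last target. There are 200 camera calls.

## Working session

There is one attempt and no reset: what is moved stays moved. The work goes in short steps, Python scripts to look and compute and a tool call to move; the robot and the scene stay as the last step left them, time stands still between calls to the robot, and variables do not carry over. Pictures are saved under pics/ and viewed, about 8 in all and at most 12, crops included, and the job is handed in when it is done.

Besides the shell and the picture viewer there is one more tool, called after "Call:" as name(argument=value, ...), one argument or row to a line, values as JSON. servo_tool: Moves the arm, as the interface text tells. Its arguments: {"type":"object","properties":{"series":{"type":"string"}},"required":["series"]}

```bash
mkdir -p pics
cat > h.py <<'E'
import numpy as np, cv2
from bench import robot, snapshot, calibration
def cam(n):
    c=calibration(n);K=np.array([[c['fx'],0,c['cx']],[0,c['fy'],c['cy']],[0,0,1.]])
    R=cv2.Rodrigues(np.array(c['rvec'],float))[0];return K,R,np.array(c['tvec'],float).ravel()
def plane(n,uv,z):
    K,R,t=cam(n);uv=np.atleast_2d(np.array(uv,float))
    d=(np.linalg.inv(K)@np.c_[uv,np.ones(len(uv))].T).T@R;o=-R.T@t
    return o+d*((z-o[2])/d[:,2])[:,None]
def pts(n,D):
    K,R,t=cam(n);v,u=np.mgrid[:D.shape[0],:D.shape[1]]
    P=np.stack([(u-K[0,2])/K[0,0]*D,(v-K[1,2])/K[1,1]*D,D],-1)
    return (P-t)@R
E
python3 - <<'E'
from h import *
o=robot.get_obs();print({k:np.round(v,4) for k,v in o.items()})
for n in('scene','top'):
    a,d=snapshot(n);np.savez(f'{n}.npz',a=a,d=d);cv2.imwrite(f'pics/{n}0.png',a[...,::-1])
    K,R,t=cam(n);print(n,K[0,0],-R.T@t,R[2],(d==0).mean())
E
```

```text
{'time': np.float64(0.0), 'joint_positions': array([-1.3561,  0.088 ,  1.3722, -0.    ,  1.6836, -0.1031]), 'qvel': array([ 0.0002, -0.0007, -0.0008,  0.0001, -0.0013, -0.0017]), 'joint_torque': array([-2.40000e-03, -3.40182e+01, -3.02431e+01,  7.16000e-02,
        3.29000e-02, -2.00000e-04]), 'tool_pos': array([ 0.1717, -0.5219,  0.2043]), 'ee_rot': array([-3.1394e+00, -2.0000e-04,  3.1780e-01]), 'wrist_force': array([ 0.3222,  0.522 , -0.0656]), 'wrist_torque': array([-0.0544, -0.0204,  0.0098]), 'width': np.float64(0.0936)}
scene 410.95787788664956 [0.89753172 0.58307155 0.80396395] [-0.35039918 -0.57100389 -0.74241159] 0.00395703125
top 453.1384432748107 [0.44605916 0.05630486 1.18427408] [ 0.13409721  0.01766269 -0.99081076] 0.00405078125
```

View pics/scene0.png

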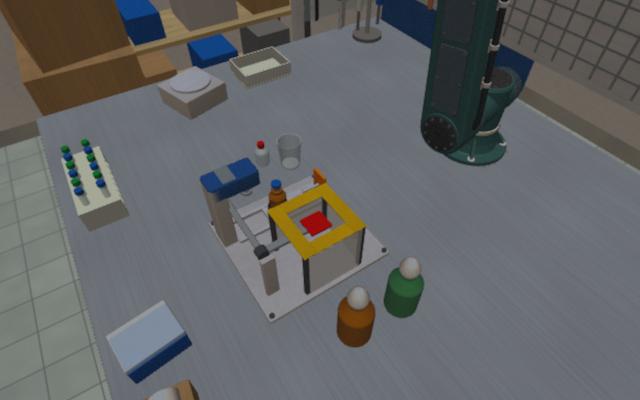

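View pics/top0.png

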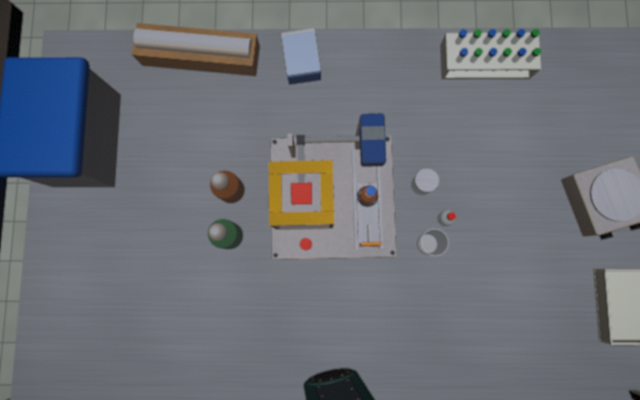

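The top view shows the press with yellow frame (~301,194), red paddle (301,194), cap (306,244), orange tab (371,243), bottle (368,195), head (372,140). The press x axis points up in the image, close to world +x.

```bash
cat > m.py <<'E'
from h import *
def mask(a,h0,h1,s=150,v=60):
    h=cv2.cvtColor(a,cv2.COLOR_RGB2HSV);return ((h[...,0]>=h0)&(h[...,0]<=h1)&(h[...,1]>s)&(h[...,2]>v)).astype(np.uint8)
def comps(m,mn=8):
    n,l,s,c=cv2.connectedComponentsWithStats(m);return [(l==i,s[i],c[i]) for i in range(1,n) if s[i][4]>=mn]
E
python3 - <<'E'
from m import *
for n in('top','scene'):
    z=np.load(n+'.npz');a,d=z['a'],z['d'];P=pts(n,d)
    for nm,r in(('yellow',(20,30)),('orange',(8,17)),('red',(0,4)),('blue',(100,125))):
        for m,s,c in comps(mask(a,*r)):
            p=P[m&(d>0)]; 
            if not len(p): continue
            med=np.median(p,0)
            if abs(med[0]-.5)>.25 or abs(med[1]-.05)>.3 or med[2]>.4: continue
            print(n,nm,s[:5],np.round(c,1),'med',np.round(med,3),'lo',np.round(np.percentile(p,3,0),3),'hi',np.round(np.percentile(p,97,0),3))
            if nm=='yellow':
                cn=max(cv2.findContours(m.astype(np.uint8),cv2.RETR_EXTERNAL,2)[0],key=cv2.contourArea)
                q=plane(n,cn[:,0],.15);r=cv2.minAreaRect((q[:,:2]*1000).astype(np.float32));print('  outer',r)
                f=np.uint8(~m); 
                for mm,ss,cc in comps(f,100):
                    if ss[4]<5000:
                        cn=max(cv2.findContours(np.uint8(mm),cv2.RETR_EXTERNAL,2)[0],key=cv2.contourArea)
                        print('  inner',cv2.minAreaRect((plane(n,cn[:,0],.15)[:,:2]*1000).astype(np.float32)))
            if nm=='red': print('  plane136',plane(n,c,.136).round(4),'plane26',plane(n,c,.026).round(4), cv2.minAreaRect((plane(n,np.argwhere(m)[:,::-1],.136)[:,:2]*1000).astype(np.float32)))
            if nm=='orange':
                print('  rect',cv2.minAreaRect((plane(n,np.argwhere(m)[:,::-1],.084)[:,:2]*1000).astype(np.float32)))
    if n=='top':
        # base plate contour
        b=np.uint8((P[...,2]>.004)&(P[...,2]<.02)&(abs(P[...,0]-.45)<.3)&(abs(P[...,1])<.35))
        g=cv2.cvtColor(a,cv2.COLOR_RGB2GRAY)
        u=np.argwhere(b)[:,::-1];q=plane(n,u,.012)[:,:2]*1000
        print('base',cv2.minAreaRect(q.astype(np.float32)),q.min(0),q.max(0))
        c=a[105:270,255:405];cv2.imwrite('pics/crop0.png',cv2.resize(c[...,::-1],None,fx=4.5,fy=3.6*1,interpolation=cv2.INTER_CUBIC))
E
```

```text
top yellow [ 269  161   64   65 2338] [300.4 192.8] med [0.61  0.113 0.15 ] lo [0.54  0.042 0.147] hi [0.683 0.182 0.154]
  outer ((611.2003173828125, 112.4811782836914), (147.9250946044922, 146.6680450439453), 1.6834018230438232)
  inner ((612.072265625, 111.38218688964844), (93.85590362548828, 92.54632568359375), 0.6964374780654907)
top orange [212 172  26  26 203] [227.8 186.7] med [0.628 0.287 0.101] lo [0.611 0.274 0.093] hi [0.666 0.324 0.111]
  rect ((638.39892578125, 300.10400390625), (46.64446258544922, 62.442108154296875), 50.1311149597168)
top orange [362 188  10  11  32] [364.5 194.4] med [ 0.615 -0.039  0.085] lo [ 0.606 -0.054  0.079] hi [ 0.631 -0.035  0.099]
  rect ((615.6240844726562, -42.04762268066406), (30.001136779785156, 15.392010688781738), 34.07080841064453)
top orange [361 243  20   3  39] [370.3 243.6] med [ 0.495 -0.053  0.085] lo [ 0.493 -0.074  0.082] hi [ 0.498 -0.034  0.089]
  rect ((496.3203125, -54.01220703125), (4.805501937866211, 45.92069625854492), 3.6129395961761475)
top red [292 183  19  21 368] [301. 193.] med [0.612 0.112 0.136] lo [0.59  0.091
[... 2066 characters left out ...]
5966 -0.1764  0.136 ]] plane26 [[ 0.547  -0.3015  0.026 ]] ((596.82958984375, -175.30654907226562), (27.899356842041016, 12.582003593444824), 63.44969177246094)
scene red [300 211  32  25 447] [315.6 222.8] med [0.614 0.114 0.135] lo [0.589 0.089 0.131] hi [0.638 0.137 0.137]
  plane136 [[0.6145 0.1152 0.136 ]] plane26 [[0.5679 0.0382 0.026 ]] ((613.7096557617188, 115.11308288574219), (52.358482360839844, 49.16539764404297), 1.1429710388183594)
scene blue [201 158  57  37 826] [229.5 176.2] med [ 0.719 -0.038  0.205] lo [ 0.676 -0.071  0.192] hi [ 0.78  -0.021  0.208]
scene blue [271 180  10   8  67] [275.6 183.5] med [ 0.623 -0.05   0.117] lo [ 0.612 -0.063  0.112] hi [ 0.633 -0.041  0.119]
```

View pics/crop0.png

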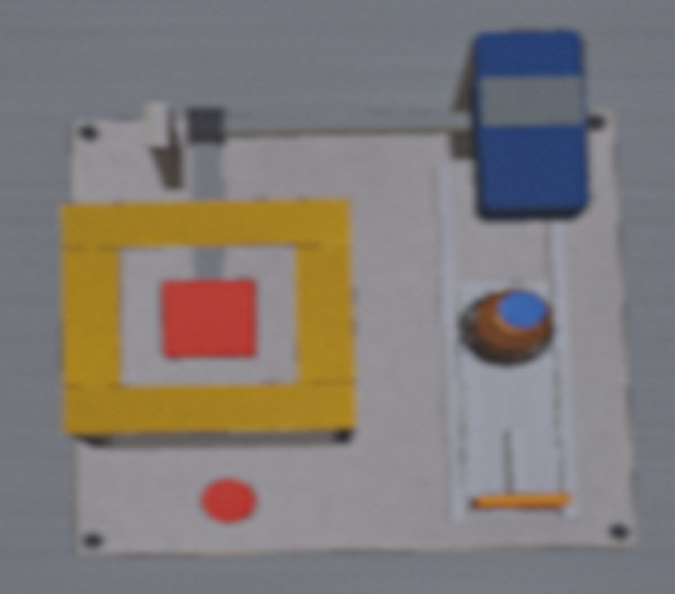

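Window centre (0.613, 0.113), press yaw about 0.02; tab near face x≈0.492, y≈-0.054, and the bottle axis at x≈0.62 agrees with the 128 mm given. In the crop the tab is clear in front of the bottle, and the paddle sits mid-window. First I move to the standoff in front of the tab, closing the fingers and squaring the yaw on the way.

Call:
servo_tool(
  series="1 39.9 -35.5 0 0.3;1 39.9 -35.5 0 0.3;1 39.9 -35.5 0 0.3;1 39.9 -35.5 0 0.3;1 39.9 -35.5 0 0.3;1 39.9 -35.5 0 0.3;1 39.9 -35.5 0 0.3;1 39.9 -35.5 0 0.3;1 39.9 -35.5 0 0.3;1 39.9 -35.5 0 0.3;1 39.9 -35.5 0 0.3;1 39.9 -35.5 0 0.3;1 39.9 -35.5 0 0.3;1 39.9 -35.5 0 0.3;1 39.9 -35.5 0 0.3;1 39.9 -35.5 0 0.3;1 39.9 -35.5 0 0.3;1 39.9 -35.5 0 0.3",
)

```text
time: 1.6
tool_pos: [0.4395, -0.0618, 0.2054]
ee_rot: [3.141, 0.0, 0.015]
wrist_force: [-0.3, -1.0, -0.8]
width: 0.0004
```

Call:
servo_tool(
  series="1 0 0 4 0;1 0 0 8 0;1 0 0 12 0;1 0 0 13.8 0;1 0 0 13.8 0;1 0 0 13.8 0;1 1.5 0 13.8 0;1 3 0 13.8 0;1 3 0 13.8 0;1 3 0 13.8 0",
)

```text
time: 2.43
tool_pos: [0.4717, -0.0609, 0.07]
ee_rot: [3.14, -0.004, 0.017]
wrist_force: [0.0, 0.0, -0.2]
width: 0.0004
```

Run:
```python
from m import *
a,d=snapshot('scene');cv2.imwrite('pics/s1.png',cv2.resize(a[80:330,170:470,::-1],None,fx=2.4,fy=2.4,interpolation=cv2.INTER_CUBIC))
```

```text
(no output)
```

View pics/s1.png

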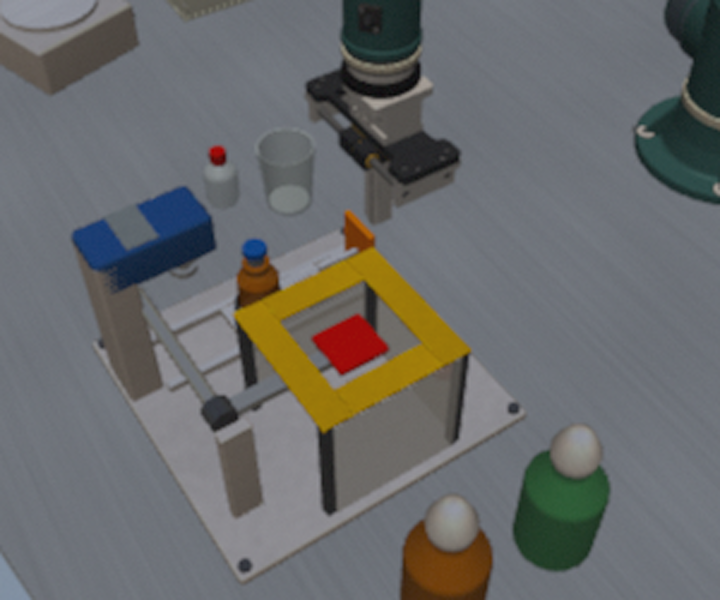

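The closed fingers hang just in front of the orange tab (crop ~378,215), aligned with it; the body clears the guard. I push slowly to just short of the stop.

Call:
servo_tool(
  series="1 0.4 0 0.3 0;1 0.8 0 0.3 0;1 1.2 0 0.3 0;1 1.6 0 0.3 0;1 2 0 0.3 0;1 2.5 0 0.3 0;1 3 0 0.3 0;1 3.5 0 0.3 0;1 4 0 0.3 0;1 4.5 0 0.3 0;1 5 0 0.3 0;1 5.5 0 0.3 0;1 6 0 0.3 0;1 6.5 0 0.3 0;1 7 0 0.3 0;1 7.3 0 0.3 0;1 7.6 0 0.3 0;1 7.8 0 0.3 0;1 8 0 0.3 0",
)

```text
time: 4.07
tool_pos: [0.55, -0.0585, 0.0643]
ee_rot: [-3.141, 0.0, 0.018]
wrist_force: [-2.4, 1.8, -0.0]
width: 0.0006
```

Call:
servo_tool(
  series="1 0.2 0 0 0;1 0.4 0 0 0;1 0.6 0 0 0;1 0.7 0 0 0;1 0.8 0 0 0;1 0.8 0 0 0",
)

```text
time: 4.57
tool_pos: [0.5581, -0.0586, 0.0643]
ee_rot: [3.141, -0.0, 0.018]
wrist_force: [-1.3, 0.4, -1.0]
width: 0.0009
```

Call:
servo_tool(
  series="1 0.1 0 0 0;1 0.2 0 0 0;1 0.3 0 0 0;1 0.3 0 0 0",
)

```text
time: 4.9
tool_pos: [0.5602, -0.0586, 0.0643]
ee_rot: [3.141, 0.002, 0.018]
wrist_force: [-4.7, 0.6, 1.0]
width: 0.0008
```

Call:
servo_tool(
  series="1 0.1 0 0 0;1 0.2 0 0 0;1 0.3 0 0 0;1 0.3 0 0 0",
)

```text
time: 5.23
tool_pos: [0.5602, -0.0586, 0.0644]
ee_rot: [3.141, 0.009, 0.018]
wrist_force: [-12.9, 1.4, 5.8]
width: 0.0004
```

Run:
```python
from m import *
for n in('top','scene'):
    a,d=snapshot(n);P=pts(n,d)
    for nm,r in(('orange',(8,17)),('blue',(100,125))):
        for m,s,c in comps(mask(a,*r)):
            p=P[m&(d>0)];
            if not len(p):continue
            q=np.median(p,0)
            if .45<q[0]<.8 and -.09<q[1]<0 and q[2]<.3:print(n,nm,s[4],q.round(3),np.percentile(p,3,0).round(3),np.percentile(p,97,0).round(3))
```

```text
top blue 209 [ 0.766 -0.049  0.207] [ 0.756 -0.071  0.204] [ 0.777 -0.027  0.21 ]
top blue 458 [ 0.694 -0.05   0.207] [ 0.672 -0.072  0.204] [ 0.717 -0.028  0.21 ]
scene orange 128 [ 0.577 -0.051  0.077] [ 0.542 -0.081  0.02 ] [ 0.579 -0.029  0.085]
scene orange 328 [ 0.704 -0.036  0.076] [ 0.683 -0.052  0.041] [ 0.718 -0.028  0.098]
scene blue 943 [ 0.719 -0.034  0.205] [ 0.676 -0.07   0.184] [ 0.78  -0.021  0.208]
scene blue 46 [ 0.7   -0.044  0.117] [ 0.689 -0.053  0.114] [ 0.707 -0.037  0.13 ]
```

The tab moved 74 mm in the scene camera and the force rose to 13 N without motion, so the carriage is at its stop. Now I back off, rise, and go over the window.

Call:
servo_tool(
  series="1 -2 0 0 0;1 -5 0 0 0;1 -6 0 0 0;1 -6 0 -4 0;1 -6 0 -8 0;1 -6 0 -12 0;1 -6 0 -16 0;1 -6 0 -16 0;1 5.2 -17.1 -16 0;1 5.2 -17.1 -16 0;1 5.2 -17.1 -16 0;1 5.2 -17.1 -16 0;1 5.2 -17.1 -16 0;1 5.2 -17.1 -16 0;1 5.2 -17.1 -16 0;1 5.2 -17.1 -16 0;1 5.2 -17.1 -16 0",
)

```text
time: 6.75
tool_pos: [0.613, 0.1123, 0.225]
ee_rot: [3.141, -0.002, 0.016]
wrist_force: [-0.1, -0.4, -0.7]
width: 0.0005
```

Run:
```python
from m import *
print(robot.get_obs()['tool_pos'])
a,d=snapshot('scene');P=pts('scene',d);cv2.imwrite('pics/s2.png',cv2.resize(a[80:330,170:470,::-1],None,fx=2.4,fy=2.4,interpolation=cv2.INTER_CUBIC))
for m,s,c in comps(mask(a,8,17)):
    p=P[m&(d>0)];q=np.median(p,0)
    if .45<q[0]<.8 and -.09<q[1]<0:print(s[4],q.round(3))
```

```text
[0.61301041 0.11228729 0.22502355]
122 [ 0.578 -0.052  0.075]
325 [ 0.703 -0.037  0.076]
```

View pics/s2.png

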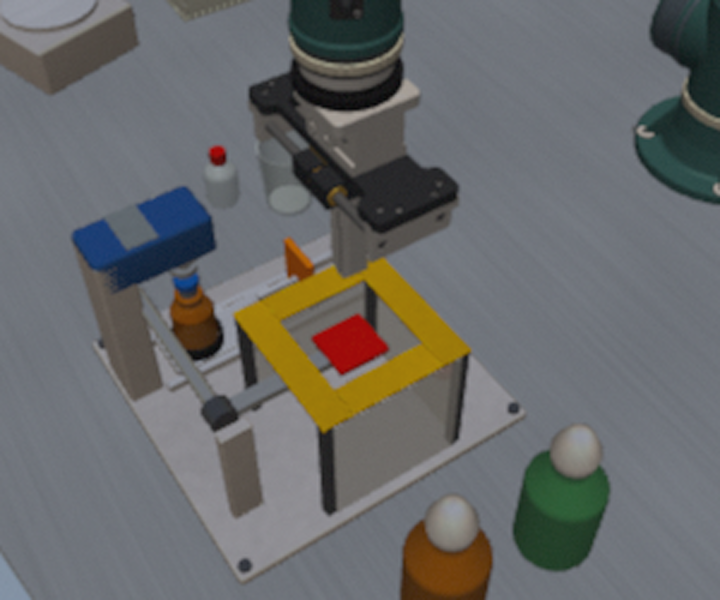

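The carriage holds at the stop with the bottle upright under the ram (crop ~190,320); the fingers hang above the window. I descend, then press slowly.

Call:
servo_tool(
  series="1 0 0 3 0;1 0 0 5 0;1 0 0 7 0;1 0 0 8 0;1 0 0 8.5 0;1 0 0 9 0;1 0 0 9.3 0;1 0 0 9.6 0;1 0 0 9.9 0;1 0 0 10.2 0;1 0 0 10.5 0;1 0 0 10.8 0;1 0 0 10.8 0",
)

```text
time: 7.88
tool_pos: [0.6138, 0.1131, 0.1183]
ee_rot: [3.141, -0.003, 0.018]
wrist_force: [-1.8, -2.4, 4.9]
width: 0.0007
```

Call:
servo_tool(
  series="1 0 0 0.2 0;1 0 0 0.4 0;1 0 0 0.6 0;1 0 0 0.7 0;1 0 0 0.8 0;1 0 0 0.8 0",
)

```text
time: 8.38
tool_pos: [0.6144, 0.1131, 0.1133]
ee_rot: [3.141, -0.006, 0.018]
wrist_force: [-4.7, -2.4, 13.9]
width: 0.0003
```

Call:
servo_tool(
  series="1 0 0 0.2 0;1 0 0 0.4 0;1 0 0 0.5 0;1 0 0 0.5 0;1 0 0 0.5 0",
)

```text
time: 8.8
tool_pos: [0.6146, 0.1131, 0.1123]
ee_rot: [3.141, -0.009, 0.018]
wrist_force: [-10.8, -4.0, 25.2]
width: 0.0006
```

The plate stopped at z≈0.112 (24 mm travel) with the force rising to 25 N: the lever is at its stop. I release straight up and clear out.

Call:
servo_tool(
  series="1 0 0 -0.5 0;1 0 0 -1 0;1 0 0 -1.5 0;1 0 0 -2 0;1 0 0 -2.5 0;1 0 0 -3 0;1 0 0 -4 0;1 0 0 -6 0;1 0 0 -9 0;1 0 0 -12 0;1 0 0 -15 0;1 0 0 -15 0;1 -15 5 -15 0;1 -15 5 -15 0;1 -15 5 -15 0;1 -15 5 -15 0;1 -15 5 -15 0;1 -15 5 -15 0;1 -15 5 -15 0;1 -15 5 -15 0",
)

```text
time: 10.47
tool_pos: [0.4648, 0.0613, 0.2531]
ee_rot: [-3.141, 0.0, 0.018]
wrist_force: [0.3, 0.2, 0.6]
width: 0.0002
```

Run:
```python
from m import *
o=robot.get_obs();print(o['time'],o['tool_pos'],o['wrist_force'].round(1))
a,d=snapshot('scene');P=pts('scene',d);cv2.imwrite('pics/s3.png',cv2.resize(a[80:330,170:470,::-1],None,fx=2.4,fy=2.4,interpolation=cv2.INTER_CUBIC))
for nm,r in(('orange',(8,17)),('blue',(100,125)),('red',(0,4))):
  for m,s,c in comps(mask(a,*r)):
    p=P[m&(d>0)]
    if not len(p):continue
    q=np.median(p,0)
    if .45<q[0]<.8 and -.3<q[1]<.2:print(nm,s[4],q.round(3),np.percentile(p,97,0).round(3))
a,d=snapshot('top');P=pts('top',d)
for m,s,c in comps(mask(a,0,4)):
    p=P[m&(d>0)]
    if len(p):print('top red',s[4],np.median(p,0).round(3))
```

```text
10.4667 [0.46482622 0.06132348 0.2530854 ] [0.3 0.2 0.6]
orange 122 [ 0.578 -0.052  0.076] [ 0.579 -0.029  0.085]
orange 297 [ 0.704 -0.036  0.075] [ 0.718 -0.028  0.097]
blue 864 [ 0.719 -0.038  0.205] [ 0.78  -0.021  0.208]
blue 67 [ 0.698 -0.047  0.105] [ 0.707 -0.038  0.108]
red 39 [ 0.568 -0.249  0.072] [ 0.575 -0.242  0.076]
red 447 [0.614 0.114 0.135] [0.638 0.137 0.137]
top red 370 [0.612 0.112 0.137]
top red 37 [ 0.564 -0.253  0.076]
```

View pics/s3.png

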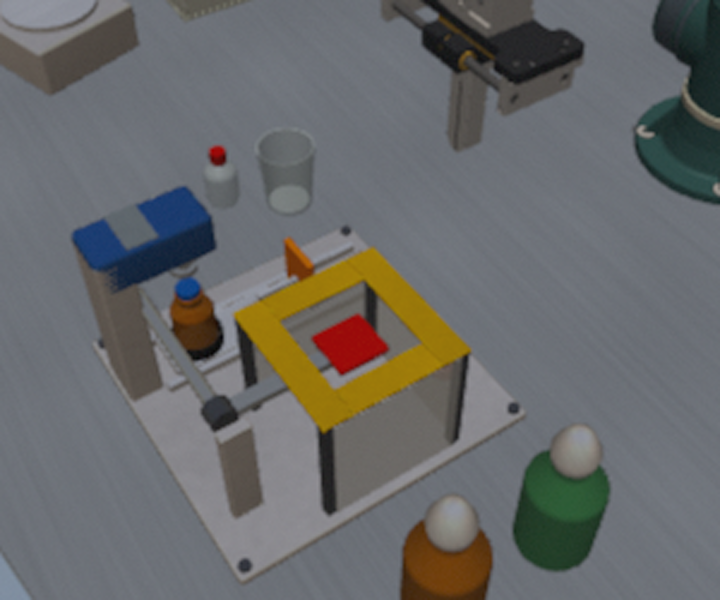

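The stopper top is about 11–12 mm lower (z 0.117 → 0.105), the paddle is back at its rest height, the carriage is unmoved at the stop, and the arm is clear. Handing in.

```bash
python3 -c "
from bench import robot
robot.close_job();print(robot.get_obs()['time'])"
```

```text
the job is handed in; nothing more can be done
the job is handed in; nothing more can be done
```

The job is done and handed in at about 10.5 s on the robot's clock. I pushed the tab with the closed fingers until the carriage reached its stop. Then I pressed the lever down through the window, let it come back up, and moved the arm clear.

**Last checks:**
- **Carriage:** it moved about 74–75 mm. The push force rose to 13 N with no further motion, and the carriage stayed there after I let go.
- **Lever:** the paddle went down about 24 mm and stopped with 25 N on it. It is back at its rest height of 135–137 mm.
- **Stopper and bottle:** the stopper's top is 11–12 mm lower than before. The bottle looks upright in its nest.
- **Rest of the scene:** the guard and the glassware in the last close-up (vial, beaker and the two media bottles) look unmoved. The wrist force is near zero with the arm free.
- **Not confirmed at the end:** I did not re-measure the red cap or the jar. The arm hid the cap in the last top view, but the fingers stayed well away from it.

The two cameras disagreed by 2–3 mm on the window position, so I aimed at the middle value. No check failed, but closing the job gives no verdict.

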